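# Pack a choke and an L-shaped crossover into a plywood packing former

### The job

Pack the choke and the L-shaped crossover housing into the plywood packing former through its open side: the choke wholly in the strapped pocket behind the partition, the crossover filling the rest, pushed fully in so that nothing sticks out of the open side. They only both fit if they go in in the right order; slide them flat along the counter, do not lift or tip them. Leave the tweeter domes, the rubber ring and the pole piece where they are.

Things in the scene. Friction and masses are not known exactly. Their poses are not given: they have to be found in the camera images.
- former: Fixed bottomless plywood box, its walls 10 mm thick, 50 high; parts slide on the counter. In its frame (mm; origin at counter height in the middle, z up): inside x -93..93, y -68..68; walls outside that at -x, +x and +y; open at -y, full width. A partition at x 27..93, y -24..-14 leaves a straight lane x -93..27 and behind it the pocket. Yaw within 0.13 rad of the world's.
- mouth (a point): Middle of the former's open side at counter height, (0, -68) mm in the former's frame; parts go in along the former's +y.
- pocket (a point): Centre, at counter height, of the pocket: former frame x 27..93, y -14..68 mm; entered only sideways (+x) from the lane. Two flat steel straps over it (x 44..58 and 76..90, z 50..54, along y) stop anything being lowered in. The choke's origin belongs here.
- choke: Choke: dark steel block with a copper winding on top, 58 (x) by 66 (y) mm and 40 high (winding to 44), about 0.45 kg, slides on the counter. Origin at the centre of its underside, z up. It starts outside the former, between its mouth and the crossover, roughly parallel to it.
- crossover: Crossover: blue plastic L-block, red terminal cup on top, 40 mm high (terminals to 50), 0.6 kg. Origin under the centre of its 172 (x) by 128 (y) outline, z up. In mm: leg x -86..20, y -64..64; foot x -86..86, y -64..-28; missing corner at +x +y; centre of mass (-20, -7). Home: origin at (0, 4) in the former's frame, axes parallel, leg in the lane, foot before the partition.
- dome_a: Bystander: aluminium tweeter dome, 70 mm diameter, 22 high, loose; origin under its centre.
- dome_b: Bystander: a second such tweeter dome.
- surround: Bystander: black rubber surround ring, 110 mm outer diameter, 10 high, loose; origin under its centre.
- pole: Bystander: chrome pole piece, 80 mm flange with a 32 mm stem, 45 high, loose; origin under its centre.

How it is judged (in metres and radians):
On the way:
1. the choke has been slid sideways into the strapped pocket (x of choke in the frame of former between 0.047 and 0.07 m and y of choke in the frame of former between 0.01 and 0.044 m), for 0.2 s.
At the end, for the whole second after the job is handed in: The choke lies in the pocket (origin x 47 to 70, y 10 to 44 mm in the former's frame) and the crossover is home in the rest (origin x within 15 mm of 0, y between -8 and 10 mm, within 0.12 rad of parallel), both flat on the counter and at rest (all of step 1 and y of crossover in the frame of former between -0.008 and 0.01 m and x of crossover in the frame of former between -0.015 and 0.015 m and angle between the x axis of crossover and the x axis of former, either way round below 0.12 rad and linear speed of each of choke, crossover below 0.01 m/s and height (world z) of each of choke, crossover below 0.006 m and angle between each of choke, crossover's own z axis and vertical below 0.08 rad); the robot touches nothing.
It fails at once if the choke or the crossover is lifted (over 20 mm) or tipped (over 0.35 rad) (height (world z) of any of choke, crossover above 0.02 m or angle between any of choke, crossover's own z axis and vertical above 0.35 rad).
It fails at once if a bystander is moved by more than 25 mm (distance of any of dome_a, dome_b, surround, pole from where it was at the start of the episode above 0.025 m).
It also fails if it takes over 69 s, if anything falls off the work surface, if the arm or the gripper's body presses on something with over 40 N, if the wrist force passes 120 N, or if a joint passes its speed limit or range.

### The arm

A 7-joint arm with a two-finger parallel gripper is mounted at the origin on the work surface. World frame = base frame: x ahead of the robot, y to its left, z up, the work surface at z = 0. Lengths are in mm, angles in degrees, forces in N, time in s.
With the tool pointing down it reaches from about 425 to 875 mm from the base axis. Payload 8.4 kg.
Tool frame: the origin (TCP) lies on the front face of the gripper's body, between the roots of the fingers; the fingertips stand 70 mm ahead of it and the grasp point (between the pads) lies 51 mm ahead of it (manip.tcp_to_tips is the distance from the TCP to the fingertips, in mm); z points along the fingers, y is the line along which they close (so a half turn about z gives the same grasp; the last joint's range is limited). The gripper opens to 87 mm and grips with 3 to 60 N. Pads are 19 mm wide; open, the fingers measure 117 mm over their backs; the gripper's body (75 mm by 190 mm) begins 51 mm behind the grasp point.
Start: joints at [-82.861, 19.091, 2.286, 83.961, -0.768, 76.965, -3.352], TCP at [144.263, 633.763, 292.246] pointing down, gripper open.
Joint ranges: [-147.57, 147.57], [-21.85, 119.76], [-74.77, 79.35], [14.55, 137.4], [-85.83, 265.84], [4.83, 119.75], [-152.11, 152.11]. Speed limits (degrees/s): [127.2, 127.2, 159.86, 159.86, 180, 180, 180].

### API

Orientations are given as a 3x3 rotation matrix whose columns are the frame's x, y, z axes.
In Python, from workcell import observe, imaging, workorder, manip gives the robot as it stands. The module is installed in compiled form; this text tells all that it offers.
- The arm moves only by the tool step_arm, never from a script. Its arguments are lists of equal length, an entry for each row: "gripper": the closure in counts, from 0 (fully open) to 255 (shut); "linear": the shift along the tool's x, y, z in m, a list of three; "twist": the turn about the tool's z in rad. A call has 1 to 5 rows; each row shifts and turns the commanded pose from where the row before left it, along the tool's axes as they then stand; what a row does not reach is not made up. A row lasts 1/12 s, in which the tool goes at most 41.7 mm and 7.16 degrees, less where a joint would pass 70% of its speed; a pose out of reach is approached as far as the arm can. A call is refused whole if a number of a shift passes 0.0417 or a number of a turn 0.125, either way. A call with a gripper value outside its range is refused whole. The fingers move at their own pace and stop on an object; the grip force is fixed at half the most. Time passes only in rows, so rows that do not move let the fingers close. It gives the time, the measured TCP pose, the force, the opening and the grip force at its end, in the units of the state.
- observe(): the state, without advancing time (a new reading comes with each control period).
- imaging.capture(name): name is "scene" or "top" or "wrist"; returns (picture, depth): 384x512x3 uint8, red, green, blue; 384x512 float32, mm along the optical axis (not along the pixel's ray), 0 where there is no reading.
- imaging.camera_params(name): a dict with "fx", "fy", "cx", "cy" (pixels), "camera_from_world" (4x4, takes a point from world to camera coordinates). Camera axes: x right, y down, z forward; pixel columns grow to the right and rows downward; lengths in mm; the calibration is good to about 2 mm. A picture is of the moment at which its call begins: read the wrist's pose just before it. camera_params takes no time and is no camera call; for the wrist camera it gives the pose at the moment of the call.
- workorder.job_done(): hands the job in; it is judged then, once.
The state is a dict: "time": time; "q": joint angles; "joint_vel": joint speeds; "tau": joint torques, N m; "tcp_pos": TCP position; "tool_rot": TCP orientation; "ft_force": force on the tool from outside, world axes, zero at the start; "torque": the same for the moment, N m; "gripper_width": opening from 0.0 (shut) to 1.0 (fully open); "grasp_force": force on a finger pad.
Only numpy, scipy, OpenCV 4.12 (cv2) and the standard library are available. Lean on these libraries where they do the work, as an engineer would, in place of code of your own. Each camera call takes 0.05 s, during which the arm holds its last target. There are 200 camera calls.

## Working session

There is one attempt and no reset: what is moved stays moved. The work goes in short steps, Python scripts to look and compute and a tool call to move; the robot and the scene stay as the last step left them, time stands still between calls to the robot, and variables do not carry over. Pictures are saved under pics/ and viewed, at most 10 in all, crops included, and the job is handed in when it is done.

Besides the shell and the picture viewer there is one more tool, called after ">>>" as name(argument=value, ...) on one line, values as JSON. step_arm: Moves the arm, as the interface text tells. Its arguments: {"type":"object","properties":{"gripper":{"type":"array"},"linear":{"type":"array"},"twist":{"type":"array"}},"required":["gripper","linear","twist"]}

```bash
mkdir -p pics; python3 - <<'E'
from workcell import observe, imaging
import cv2,numpy as np
s=observe();print(s['time'],s['tcp_pos'],s['tool_rot'],s['gripper_width'])
for n in("top","scene"):
    p,d=imaging.capture(n);np.savez(f'{n}0.npz',p=p,d=d)
    c=imaging.camera_params(n);print(n,c)
    cv2.imwrite(f'pics/{n}0.png',p[:,:,::-1])
E
```

```text
0.0 [144.18386762 633.42433563 291.37691128] [[-9.75064871e-01  2.21919875e-01 -2.59350999e-04]
 [ 2.21920003e-01  9.75063563e-01 -1.60022321e-03]
 [-1.02237626e-04 -1.61787661e-03 -9.99998686e-01]] 0.9973621236948068
top {'fx': 424.03357308823144, 'fy': 424.03357308823144, 'cx': 253.00745005280123, 'cy': 198.5834800370728, 'camera_from_world': array([[-2.66245691e-02, -9.99645295e-01, -6.45707375e-04,
         5.06348949e+01],
       [-9.73385797e-01,  2.60722431e-02, -2.27684711e-01,
         5.77314099e+02],
       [ 2.27620785e-01, -5.43348492e-03, -9.73734695e-01,
         8.67219983e+02],
       [ 0.00000000e+00,  0.00000000e+00,  0.00000000e+00,
         1.00000000e+00]])}
scene {'fx': 403.82615842970506, 'fy': 403.82615842970506, 'cx': 253.47274776824156, 'cy': 189.29347920060667, 'camera_from_world': array([[ 3.42302219e-02,  9.99312052e-01,  1.42728710e-02,
        -3.23432791e+01],
       [ 7.34854257e-01, -1.54871841e-02, -6.78048205e-01,
        -3.89629114e+02],
       [-6.77360697e-01,  3.36982205e-02, -7.34878845e-01,
         1.33597732e+03],
       [ 0.00000000e+00,  0.00000000e+00,  0.00000000e+00,
         1.00000000e+00]])}
```

View pics/top0.png

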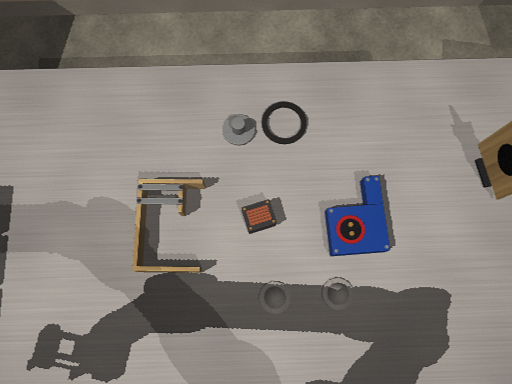

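View pics/scene0.png

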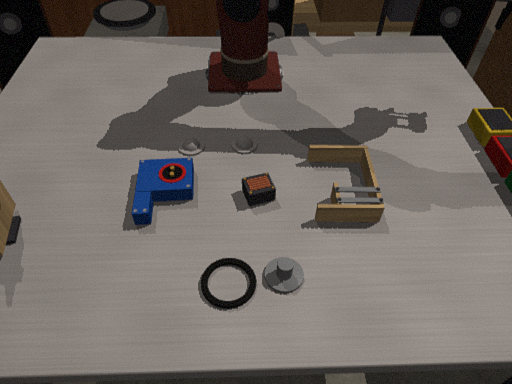

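The top view shows the former at (135–203, 178–272) with its open side to the right (world −y) and the pocket towards +x. The choke is at (259, 216). The crossover is at (326–391, 176–255) with its foot on the right. The domes are at (275, 297) and (338, 292), the pole at (239, 128) and the ring at (285, 122). The scene view agrees.

```bash
cat > h.py <<'E'
import numpy as np,cv2
from workcell import imaging,observe
def cloud(n,d):
    c=imaging.camera_params(n);v,u=np.mgrid[:d.shape[0],:d.shape[1]]
    P=np.stack([(u-c['cx'])/c['fx']*d,(v-c['cy'])/c['fy']*d,d],-1)
    T=c['camera_from_world'];return (P-T[:3,3])@T[:3,:3]   # R^T(P-t)
def ray(n,uv,z):
    c=imaging.camera_params(n);T=c['camera_from_world'];R=T[:3,:3];o=-R.T@T[:3,3]
    uv=np.atleast_2d(uv).astype(float)
    w=np.c_[(uv[:,0]-c['cx'])/c['fx'],(uv[:,1]-c['cy'])/c['fy'],np.ones(len(uv))]@R
    return (o+w*((z-o[2])/w[:,2])[:,None])[:,:2]
def rect(pts):
    r=cv2.minAreaRect(pts.astype(np.float32));return np.round(cv2.boxPoints(r),1).tolist(),np.round(r[1],1),r[2]
E
python3 - <<'E'
from h import *
for n in("top","scene"):
    f=np.load(n+'0.npz');p,d=f['p'],f['d'];W=cloud(n,d);z=W[...,2];X,Y=W[...,0],W[...,1]
    hsv=cv2.cvtColor(p,cv2.COLOR_RGB2HSV);H,S,V=[hsv[...,i] for i in range(3)]
    reg=(X>400)&(X<900)&(abs(Y)<450)
    print(n,'table z',np.median(z[reg]))
    blue=reg&(H>100)&(H<130)&(S>120)
    bt=blue&(abs(z-40)<5); print('blue z',np.percentile(z[blue],[5,50,95]))
    cn=max(cv2.findContours(bt.astype(np.uint8),0,1)[0],key=cv2.contourArea)
    q=ray(n,cn[:,0],40); print('xover',rect(q))
    ch=reg&(z>33)&(z<50)&~blue&(Y>-60)&(Y<90)&(X<700)&(X>480)
    k,l,st,_=cv2.connectedComponentsWithStats(ch.astype(np.uint8));i=1+np.argmax(st[1:,4]) if k>1 else 0
    vu=np.argwhere(l==i)[:,::-1]; print('comps',st[1:].tolist()); print('choke',rect(ray(n,vu,40)))
    fm=reg&(z>44)&(z<58)&(Y>100)
    vu=np.argwhere(fm)[:,::-1];q=ray(n,vu,50);print('former',rect(q))
    np.save(n+'_f.npy',q)
    for nm,m in(('dome',reg&(z>8)&(z<30)&(X<520)&(S<60)),('ring/pole',reg&(z>6)&(X>690)&(Y<120))):
        k,l,st,_=cv2.connectedComponentsWithStats(m.astype(np.uint8))
        for j in range(1,k):
            if st[j,4]>60: mm=l==j;print(nm,X[mm].min(),X[mm].max(),Y[mm].min(),Y[mm].max(),st[j,4])
E
```

```text
top table z 1.2721029555425383
blue z [21.34518864 40.65667768 43.54895164]
xover ([[453.6000061035156, -136.0], [460.20001220703125, -263.6000061035156], [631.7000122070312, -254.6999969482422], [625.0999755859375, -127.0999984741211]], array([171.8, 127.8]), 2.9531972408294678)
comps [[242, 199, 35, 33, 755]]
choke ([[508.8999938964844, 46.099998474121094], [527.0999755859375, -17.100000381469727], [583.7999877929688, -0.8999999761581421], [565.5999755859375, 62.400001525878906]], array([59. , 65.8]), 16.01310157775879)
former ([[424.8999938964844, 153.8000030517578], [630.9000244140625, 146.89999389648438], [635.7999877929688, 293.70001220703125], [429.79998779296875, 300.6000061035156]], array([146.9, 206.1]), 88.08332061767578)
ring/pole 727.3225484689734 837.9715913019936 -100.23191829780885 7.92130124564017 655
ring/pole 727.3172390529918 806.827002591448 25.319293300354413 103.51745634456908 769
scene table z 0.04087813075920567
blue z [ 9.26130848 38.8395246  41.31292325]
xover ([[457.20001220703125, -134.39999389648438], [463.79998779296875, -261.8999938964844], [638.9000244140625, -252.89999389648438], [632.4000244140625, -125.4000015258789]], array([175.4, 127.7]), 2.9288785457611084)
comps [[242, 173, 34, 24, 561]]
choke ([[512.5999755859375, 46.900001525878906], [531.2000122070312, -17.0], [591.5, 0.5], [573.0, 64.4000015258789]], array([62.8, 66.5]), 16.193832397460938)
former ([[426.70001220703125, 155.3000030517578], [638.2999877929688, 147.10000610351562], [644.0, 295.3999938964844], [432.3999938964844, 303.6000061035156]], array([148.4, 211.7]), 87.79273986816406)
ring/pole 729.2703006291515 808.2917642856739 27.14352052039844 106.15643975648342 1056
ring/pole 729.307552755682 839.4137632371346 -98.5671989623958 8.859850666224503 957
```

>>> step_arm(gripper=[0,0,0,0,0], linear=[[-0.024,-0.023,0.006],[-0.024,-0.023,0.006],[-0.024,-0.023,0.006],[-0.024,-0.023,0.006],[-0.024,-0.023,0.006]], twist=[0,0,0,0,0])

```text
time: 0.52
tcp_pos: [236.4, 493.3, 261.6]
tool_rot: [[-0.975, 0.222, -0.0], [0.222, 0.975, -0.001], [0.0, -0.001, -1.0]]
ft_force: [1.3, 0.8, -0.1]
gripper_width: 0.999
grasp_force: 0.0
```

>>> step_arm(gripper=[0,0,0,0,0], linear=[[-0.024,-0.023,0.006],[-0.024,-0.023,0.006],[-0.024,-0.023,0.006],[-0.024,-0.023,0.006],[-0.024,-0.023,0.006]], twist=[0,0,0,0,0])

```text
time: 0.93
tcp_pos: [327.7, 354.6, 231.8]
tool_rot: [[-0.975, 0.222, -0.0], [0.222, 0.975, -0.0], [0.0, -0.0, -1.0]]
ft_force: [0.3, -0.7, -0.1]
gripper_width: 1.0
grasp_force: 0.0
```

>>> step_arm(gripper=[0,0,0,0,0], linear=[[-0.024,-0.023,0.006],[-0.024,-0.023,0.006],[-0.024,-0.023,0.006],[-0.024,-0.023,0.006],[-0.024,-0.023,0.006]], twist=[0,0,0,0,0])

```text
time: 1.35
tcp_pos: [419.2, 215.8, 201.9]
tool_rot: [[-0.975, 0.222, -0.0], [0.222, 0.975, 0.0], [0.0, 0.0, -1.0]]
ft_force: [0.2, 0.5, -0.7]
gripper_width: 0.998
grasp_force: 0.0
```

>>> step_arm(gripper=[0,0,0,0,0], linear=[[-0.024,-0.023,0.006],[-0.024,-0.023,0.006],[-0.024,-0.023,0.006],[-0.024,-0.023,0.006],[-0.024,-0.023,0.006]], twist=[0,0,0,0,0])

```text
time: 1.77
tcp_pos: [510.6, 77.2, 171.9]
tool_rot: [[-0.975, 0.222, -0.0], [0.222, 0.975, 0.0], [0.0, 0.0, -1.0]]
ft_force: [0.7, 0.4, 0.9]
gripper_width: 0.999
grasp_force: 0.0
```

>>> step_arm(gripper=[0,0,0,0,0], linear=[[0,0,0],[0,0,0],[0,0,0],[0,0,0],[0,0,0]], twist=[0.12,0.12,0.12,0.12,0.12])

```text
time: 2.18
tcp_pos: [510.0, 78.5, 171.9]
tool_rot: [[-0.675, 0.738, -0.001], [0.738, 0.675, -0.0], [0.0, -0.001, -1.0]]
ft_force: [-0.1, 0.0, 0.6]
gripper_width: 0.999
grasp_force: 0.0
```

>>> step_arm(gripper=[0,0,0,0,0], linear=[[0,0,0],[0,0,0],[0,0,0],[0,0,0],[0,0,0]], twist=[0.12,0.12,0.12,0.108,0])

```text
time: 2.6
tcp_pos: [510.0, 78.7, 172.0]
tool_rot: [[-0.271, 0.963, -0.0], [0.963, 0.271, -0.0], [-0.0, -0.001, -1.0]]
ft_force: [0.2, -0.9, -0.4]
gripper_width: 1.0
grasp_force: 0.0
```

>>> step_arm(gripper=[0,0,0,0,0], linear=[[-0.032,0.01,0],[-0.032,0.01,0],[0,0,0.03],[0,0,0.03],[0,0,0.03]], twist=[0,0,0,0,0])

```text
time: 3.02
tcp_pos: [547.4, 22.1, 81.3]
tool_rot: [[-0.278, 0.96, 0.001], [0.96, 0.278, 0.0], [-0.0, 0.001, -1.0]]
ft_force: [0.6, 0.6, -1.2]
gripper_width: 1.005
grasp_force: 0.0
```

>>> step_arm(gripper=[255,255,255,255,255], linear=[[0,0,0],[0,0,0],[0,0,0],[0,0,0],[0,0,0]], twist=[0,0,0,0,0])

```text
time: 3.43
tcp_pos: [548.1, 23.0, 84.0]
tool_rot: [[-0.276, 0.961, 0.003], [0.961, 0.276, 0.001], [0.0, 0.003, -1.0]]
ft_force: [-0.5, -0.9, -0.4]
gripper_width: 0.705
grasp_force: 0.0
```

>>> step_arm(gripper=[255,255,255,255], linear=[[0,0,0],[0,0,0],[0,0,0],[0,0,0]], twist=[0,0,0,0])

```text
time: 3.77
tcp_pos: [547.5, 22.8, 83.7]
tool_rot: [[-0.276, 0.961, 0.001], [0.961, 0.276, 0.001], [0.001, 0.001, -1.0]]
ft_force: [-2.8, -0.1, 7.4]
gripper_width: 0.665
grasp_force: 30.0
```

```bash
python3 - <<'E'
from h import *
s=observe();print(s['tcp_pos'],s['grasp_force'],s['gripper_width']*87)
p,d=imaging.capture('wrist');cv2.imwrite('pics/w1.png',p[:,:,::-1])
E
```

```text
[547.50035823  22.83777619  83.7159722 ] 30.002126055769622 57.88894256642248
```

View pics/w1.png

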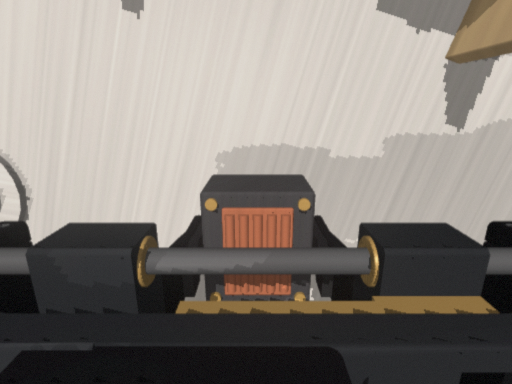

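The wrist view shows the choke held squarely between the fingers at columns 205–310. Next I turn it parallel to the former and drag it to the lane mouth.

>>> step_arm(gripper=[255,255,255,255,255], linear=[[0,0,0],[0,0,0],[0,0,0],[0,0,0],[0,0,0]], twist=[0.078,0.078,0.078,0.078,0])

```text
time: 4.23
tcp_pos: [547.8, 22.1, 83.7]
tool_rot: [[0.038, 0.999, 0.002], [0.999, -0.038, -0.0], [0.0, 0.002, -1.0]]
ft_force: [-1.1, -2.6, 5.7]
gripper_width: 0.66
grasp_force: 30.0
```

>>> step_arm(gripper=[255,255,255,255,255], linear=[[0.013,-0.0112,0],[0.013,-0.0112,0],[0.013,-0.0112,0],[0.013,-0.0112,0],[0.013,-0.0112,0]], twist=[0,0,0,0,0])

```text
time: 4.65
tcp_pos: [494.5, 89.4, 83.8]
tool_rot: [[0.033, 0.999, 0.004], [0.999, -0.033, 0.0], [0.0, 0.004, -1.0]]
ft_force: [3.6, -4.2, 3.7]
gripper_width: 0.662
grasp_force: 30.0
```

```bash
python3 - <<'E'
from h import *
s=observe();print(s['tcp_pos'],s['tool_rot'][:,0],s['grasp_force'],s['ft_force'],s['time'])
p,d=imaging.capture('top');cv2.imwrite('pics/t2.png',cv2.resize(p[140:320,120:400,::-1],None,fx=2.5,fy=2.5))
E
```

```text
[494.48716474  89.37238765  83.77905014] [3.34378217e-02 9.99440725e-01 3.85891055e-04] 30.00118183437735 [ 3.55753928 -4.23369403  3.73353968] 4.65
```

View pics/t2.png

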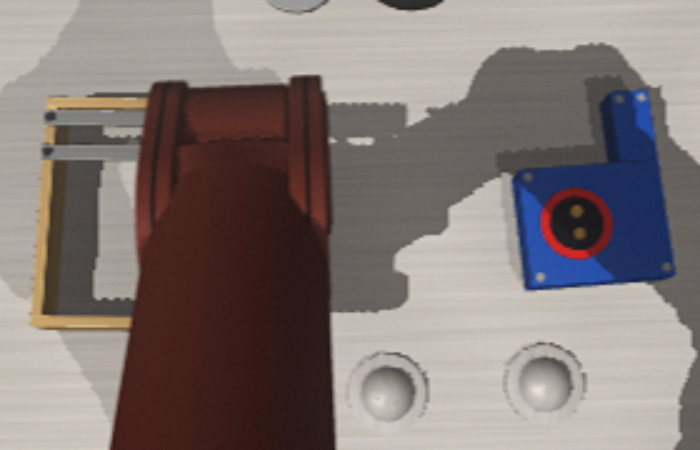

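The arm hides the choke in this view, but the former, the crossover and the domes haven't moved. The choke goes straight into the lane now.

>>> step_arm(gripper=[255,255,255,255,255], linear=[[0.0157,0,0],[0.0157,0,0],[0.0157,0,0],[0.0157,0,0],[0.0157,0,0]], twist=[0,0,0,0,0])

```text
time: 5.12
tcp_pos: [497.0, 166.6, 83.7]
tool_rot: [[0.035, 0.999, 0.002], [0.999, -0.035, -0.001], [-0.001, 0.002, -1.0]]
ft_force: [0.7, -9.9, 10.1]
gripper_width: 0.665
grasp_force: 30.0
```

>>> step_arm(gripper=[255,255,255,255,255], linear=[[0.0157,0,0],[0.0157,0,0],[0.0157,0,0],[0.0157,0,0],[0.0157,0,0]], twist=[0,0,0,0,0])

```text
time: 5.53
tcp_pos: [499.7, 245.0, 83.7]
tool_rot: [[0.035, 0.999, 0.002], [0.999, -0.035, -0.001], [-0.001, 0.002, -1.0]]
ft_force: [-0.2, -10.2, 8.7]
gripper_width: 0.664
grasp_force: 30.0
```

>>> step_arm(gripper=[255,255,255,60,60], linear=[[0.0005,0.012,0],[0.0005,0.012,0],[0,0,0],[0,0,0],[0,0,0]], twist=[0,0,0,0,0])

```text
time: 5.95
tcp_pos: [522.6, 246.7, 82.8]
tool_rot: [[0.033, 0.999, 0.001], [0.999, -0.033, 0.0], [0.0, 0.001, -1.0]]
ft_force: [0.5, -1.2, 0.1]
gripper_width: 0.732
grasp_force: 0.0
```

>>> step_arm(gripper=[60,60,60,60,60], linear=[[0,0,0],[0,0,-0.03],[0,0,-0.03],[0,0,-0.03],[0,0,-0.03]], twist=[0,0,0,0,0])

```text
time: 6.37
tcp_pos: [522.1, 246.1, 203.5]
tool_rot: [[0.033, 0.999, -0.0], [0.999, -0.033, -0.0], [-0.0, -0.0, -1.0]]
ft_force: [0.5, 0.6, -0.2]
gripper_width: 0.767
grasp_force: 0.0
```

```bash
python3 - <<'E'
from h import *
s=observe();print(s['tcp_pos'],s['time'])
p,d=imaging.capture('wrist');np.savez('w3.npz',p=p,d=d);cv2.imwrite('pics/w3.png',p[:,:,::-1])
E
```

```text
[522.09671102 246.10172161 203.5433864 ] 6.3667
```

View pics/w3.png

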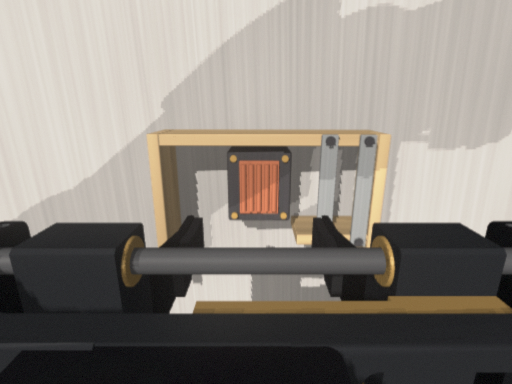

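The wrist view shows the choke square in the lane at (228–291, 148–220) and clear of the straps. The former's top edge spans columns 150–386 with its back edge at row 130.

```bash
python3 - <<'E'
from h import *
a=np.deg2rad(-1.92);R=np.array([[np.cos(a),-np.sin(a)],[np.sin(a),np.cos(a)]]);o=np.array([531.3,218.5])
F=lambda q:np.round((q-o)@R,1).tolist()
print('former outer corners',F(ray('wrist',[[150,133],[386,131]],50)))
print('choke',F(ray('wrist',[[228,148],[291,148],[291,220],[228,220]],40)))
f=np.load('w3.npz');W=cloud('wrist',f['d'])
z=W[...,2];q=(W[...,:2]-o)@R
m=(z>34)&(z<48)&(abs(q[...,0]+10)<45)&(abs(q[...,1]-27)<40);m[245:]=0
print(rect(q[m])); m=(z>48.)&(z<56);m[215:]=0;print(rect(q[m]))
print(z[100,60],z[180,260])
E
```

```text
former outer corners [[-99.0, 80.1], [104.1, 81.7]]
choke [[-33.3, 65.8], [23.9, 65.7], [26.1, -4.4], [-35.2, -4.3]]
([[-34.400001525878906, -13.0], [34.79999923706055, -13.0], [34.79999923706055, 64.30000305175781], [-34.400001525878906, 64.4000015258789]], array([77.3, 69.1]), 89.99226379394531)
([[-100.80000305175781, 80.5], [-100.5, 5.199999809265137], [105.80000305175781, 6.0], [105.5, 81.30000305175781]], array([206.3,  75.3]), 0.20799511671066284)
4.286417868106707 48.370471534457344
```

>>> step_arm(gripper=[196,196,196,196,196], linear=[[0,0,0],[0,0,0],[0,0,0],[0,0,0],[0,0,0]], twist=[-0.12,-0.12,-0.12,-0.12,-0.12])

```text
time: 6.83
tcp_pos: [522.2, 246.4, 202.1]
tool_rot: [[-0.542, 0.84, 0.0], [0.84, 0.542, 0.0], [0.0, 0.0, -1.0]]
ft_force: [0.5, -0.1, 0.2]
gripper_width: 0.474
grasp_force: 0.0
```

>>> step_arm(gripper=[196,196,196,196,196], linear=[[0,0,0],[0,0,0],[0,0,0],[0,0,0],[0,0,0]], twist=[-0.12,-0.12,-0.12,-0.12,-0.12])

```text
time: 7.25
tcp_pos: [522.3, 246.3, 202.1]
tool_rot: [[-0.922, 0.388, -0.0], [0.388, 0.922, -0.0], [-0.0, -0.0, -1.0]]
ft_force: [0.1, -0.4, -0.6]
gripper_width: 0.238
grasp_force: 0.0
```

>>> step_arm(gripper=[196,196,196,196,196], linear=[[0,0,0],[0,0,0],[0,0,0],[0,0,0],[0,0,0]], twist=[-0.12,-0.12,-0.12,-0.011,0])

```text
time: 7.67
tcp_pos: [522.3, 246.3, 202.2]
tool_rot: [[-0.999, 0.036, -0.0], [0.036, 0.999, 0.0], [0.0, 0.0, -1.0]]
ft_force: [-0.3, 0.4, 0.3]
gripper_width: 0.23
grasp_force: 0.0
```

>>> step_arm(gripper=[196,196,196,196], linear=[[0.026,0,0],[0.026,0,0],[0,0,0],[0,0,0]], twist=[0,0,0,0])

```text
time: 8.0
tcp_pos: [469.4, 248.7, 202.3]
tool_rot: [[-0.999, 0.035, -0.0], [0.035, 0.999, 0.001], [0.0, 0.001, -1.0]]
ft_force: [0.4, 0.2, 0.7]
gripper_width: 0.231
grasp_force: 0.0
```

>>> step_arm(gripper=[196,196,196,196,196], linear=[[0,0,0.03],[0,0,0.03],[0,0,0.03],[0,0,0.03],[0,0,0]], twist=[0,0,0,0,0])

```text
time: 8.42
tcp_pos: [468.4, 246.5, 77.4]
tool_rot: [[-0.999, 0.035, -0.006], [0.035, 0.999, -0.005], [0.005, -0.006, -1.0]]
ft_force: [-1.7, -0.3, -0.8]
gripper_width: 0.231
grasp_force: 0.0
```

>>> step_arm(gripper=[196,196,196,196,196], linear=[[-0.008,0,0],[-0.008,0,0],[-0.008,0,0],[-0.008,0,0],[-0.008,0,0]], twist=[0,0,0,0,0])

```text
time: 8.83
tcp_pos: [511.3, 247.5, 83.7]
tool_rot: [[-0.999, 0.033, -0.0], [0.033, 0.999, 0.001], [0.0, 0.001, -1.0]]
ft_force: [-8.4, 0.1, 7.2]
gripper_width: 0.23
grasp_force: 3.8
```

>>> step_arm(gripper=[196,196,196,196,196], linear=[[-0.007,0,0],[-0.007,0,0],[-0.007,0,0],[-0.007,0,0],[0,0,0]], twist=[0,0,0,0,0])

```text
time: 9.25
tcp_pos: [540.5, 246.3, 83.7]
tool_rot: [[-0.999, 0.034, 0.002], [0.034, 0.999, 0.001], [-0.002, 0.001, -1.0]]
ft_force: [-0.3, 1.0, 0.2]
gripper_width: 0.23
grasp_force: 0.0
```

```bash
python3 - <<'E'
from h import *
s=observe();print(s['tcp_pos'],s['time'],s['ft_force'])
p,d=imaging.capture('scene');np.savez('s4.npz',p=p,d=d);cv2.imwrite('pics/s4.png',cv2.resize(p[110:260,220:420,::-1],None,fx=4,fy=4))
E
```

```text
[540.50431754 246.34715247  83.67376337] 9.25 [-0.25796422  0.96365792  0.16926131]
```

View pics/s4.png

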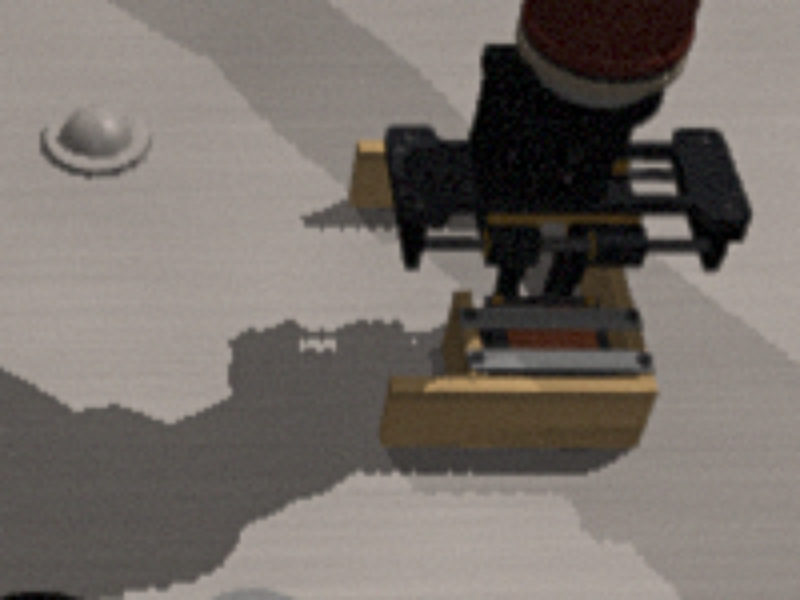

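The choke is under the straps at crop (510–610, 330–345), and the fingers are behind it. It needs about 12 mm more, then I back off and rise.

>>> step_arm(gripper=[196,196,196,196,196], linear=[[-0.004,0,0],[-0.004,0,0],[-0.004,0,0],[0,0,0],[0.025,0,0]], twist=[0,0,0,0,0])

```text
time: 9.72
tcp_pos: [529.3, 245.8, 83.2]
tool_rot: [[-0.999, 0.035, 0.005], [0.035, 0.999, 0.0], [-0.005, 0.0, -1.0]]
ft_force: [-0.5, -0.7, 0.6]
gripper_width: 0.231
grasp_force: 0.0
```

>>> step_arm(gripper=[196,0,0,0,0], linear=[[0,0,0],[0,0,-0.03],[0,0,-0.03],[0,0,-0.03],[0,0,-0.03]], twist=[0,0,0,0,0])

```text
time: 10.13
tcp_pos: [525.9, 246.2, 204.1]
tool_rot: [[-0.999, 0.033, 0.001], [0.033, 0.999, 0.0], [-0.001, 0.0, -1.0]]
ft_force: [0.6, 0.8, 0.4]
gripper_width: 0.449
grasp_force: 0.0
```

>>> step_arm(gripper=[0,0,0,0,0], linear=[[0,-0.035,0],[0,-0.035,0],[0,-0.035,0],[0,-0.035,0],[0,-0.035,0]], twist=[0,0,0,0,0])

```text
time: 10.55
tcp_pos: [520.0, 69.8, 202.9]
tool_rot: [[-0.999, 0.033, 0.002], [0.033, 0.999, 0.001], [-0.002, 0.001, -1.0]]
ft_force: [1.1, -0.3, 0.0]
gripper_width: 0.827
grasp_force: 0.0
```

>>> step_arm(gripper=[0,0,0,0,0], linear=[[0,-0.035,0],[0,-0.035,0],[0,-0.035,0],[0,-0.035,0],[0,-0.035,0]], twist=[0,0,0,0,0])

```text
time: 10.97
tcp_pos: [514.0, -105.4, 203.0]
tool_rot: [[-0.999, 0.033, 0.002], [0.033, 0.999, -0.0], [-0.002, 0.0, -1.0]]
ft_force: [-0.3, -0.1, 1.0]
gripper_width: 0.994
grasp_force: 0.0
```

```bash
python3 - <<'E'
from h import *
s=observe();print(s['tcp_pos'],s['time'],s['q'])
p,d=imaging.capture('top');np.savez('t5.npz',p=p,d=d);cv2.imwrite('pics/t5.png',cv2.resize(p[140:320,120:400,::-1],None,fx=2.8,fy=2.8))
E
```

```text
[ 514.02607874 -105.43665952  202.97405603] 10.9667 [-29.60781534   9.39367164  40.21968047 109.51387062  -6.7930534
  63.33058763 101.38184182]
```

View pics/t5.png

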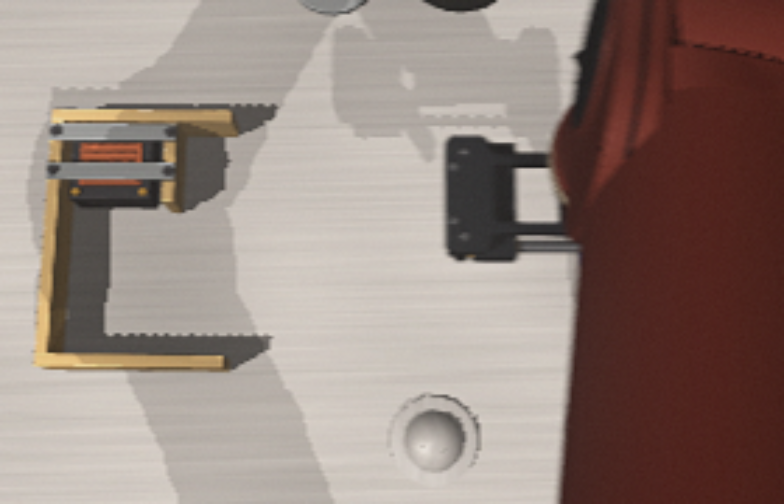

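The choke sits in the pocket under both straps, at crop (72–160, 140–207), squarely behind the partition. Checking the numbers.

```bash
python3 - <<'E'
from h import *
a=np.deg2rad(-1.92);R=np.array([[np.cos(a),-np.sin(a)],[np.sin(a),np.cos(a)]]);o=np.array([530.1,218.3])
f=np.load('t5.npz');W=cloud('top',f['d']);z=W[...,2];p=f['p'].astype(int)
q0=(W[...,:2]-o)@R
m=(z>33)&(z<47)&(q0[...,0]>0)&(q0[...,0]<66)&(q0[...,1]>-12)&(q0[...,1]<66)&(p.sum(2)<200)
uv=np.argwhere(m)[:,::-1];q=(ray('top',uv,40)-o)@R
print(rect(q),np.percentile(q,[1,99],axis=0))
for y in range(0,60,8):
    s=q[abs(q[:,1]-y)<3,0];print(y,s.min() if len(s) else None)
E
```

```text
([[30.299999237060547, 62.599998474121094], [30.799999237060547, -3.5999999046325684], [65.5, -3.4000000953674316], [65.0999984741211, 62.900001525878906]], array([34.7, 66.2]), 0.38683056831359863) [[30.38637474 -3.40365963]
 [65.47643837 62.43794587]]
0 30.7521782625644
8 30.691364941943522
16 30.63055086556927
24 30.584939812316815
32 30.524124413339894
40 30.478512368119425
48 30.432899897759718
56 30.37208260927583
```

Choke centre is about (59, 29) in the former's frame, well within tolerance. Next is the crossover: go behind its back face with the gripper open.

>>> step_arm(gripper=[0,0,0,0,0], linear=[[-0.004,-0.036,0],[-0.004,-0.036,0],[-0.004,-0.036,0],[-0.004,-0.036,0],[-0.004,-0.036,0]], twist=[0,0,0,0,0])

```text
time: 11.43
tcp_pos: [528.4, -285.7, 202.8]
tool_rot: [[-0.999, 0.032, 0.001], [0.032, 0.999, -0.001], [-0.001, -0.001, -1.0]]
ft_force: [-0.5, -0.4, 0.4]
gripper_width: 1.002
grasp_force: 0.0
```

>>> step_arm(gripper=[0,0,0,0,0], linear=[[0,0,0],[0,0,0],[0,0,0],[0,0,0],[0,0,0]], twist=[0.12,0.12,0.12,0.12,0.12])

```text
time: 11.85
tcp_pos: [528.3, -284.3, 202.7]
tool_rot: [[-0.803, 0.597, 0.001], [0.597, 0.803, -0.001], [-0.001, -0.0, -1.0]]
ft_force: [-0.1, 0.5, -0.5]
gripper_width: 1.002
grasp_force: 0.0
```

>>> step_arm(gripper=[0,0,0,0,0], linear=[[0,0,0],[0,0,0],[0,0,0],[0,0,0],[0,0,0]], twist=[0.12,0.12,0.12,0.12,0.12])

```text
time: 12.27
tcp_pos: [528.4, -284.0, 202.7]
tool_rot: [[-0.326, 0.945, 0.001], [0.945, 0.326, -0.001], [-0.001, 0.001, -1.0]]
ft_force: [0.2, 0.1, -0.9]
gripper_width: 0.998
grasp_force: 0.0
```

>>> step_arm(gripper=[0,0,0,0,0], linear=[[0,0,0],[0,0,0],[0,0,0],[0,0,0],[0,0,0]], twist=[0.12,0.12,0.046,0,0])

```text
time: 12.68
tcp_pos: [528.3, -283.9, 202.5]
tool_rot: [[-0.054, 0.999, 0.0], [0.999, 0.054, -0.001], [-0.001, 0.0, -1.0]]
ft_force: [-0.5, 0.2, 0.4]
gripper_width: 1.001
grasp_force: 0.0
```

>>> step_arm(gripper=[0,0,0,0,0], linear=[[-0.006,0,0.03],[0,0,0.03],[0,0,0.03],[0,0,0.03],[0,0,0]], twist=[0,0,0,0,0])

```text
time: 13.1
tcp_pos: [526.0, -288.1, 77.5]
tool_rot: [[-0.054, 0.999, -0.006], [0.999, 0.054, 0.003], [0.003, -0.006, -1.0]]
ft_force: [-0.7, 1.1, 0.2]
gripper_width: 0.999
grasp_force: 0.0
```

>>> step_arm(gripper=[0,0,0,0,0], linear=[[0.008,0,0],[0.008,0,0],[0.008,0,0],[0.008,0,0],[0.008,0,0]], twist=[0,0,0,0,0])

```text
time: 13.52
tcp_pos: [527.2, -250.4, 84.3]
tool_rot: [[-0.052, 0.999, 0.003], [0.999, 0.052, -0.002], [-0.003, 0.003, -1.0]]
ft_force: [0.2, -6.3, 3.5]
gripper_width: 1.003
grasp_force: 3.3
```

>>> step_arm(gripper=[0,0,0,0,0], linear=[[0.011,-0.0005,0],[0.011,-0.0005,0],[0.011,-0.0005,0],[0.011,-0.0005,0],[0.011,-0.0005,0]], twist=[0.01,0.01,0.01,0.01,0.01])

```text
time: 13.93
tcp_pos: [522.9, -195.7, 84.3]
tool_rot: [[-0.001, 1.0, 0.004], [1.0, 0.001, -0.002], [-0.002, 0.004, -1.0]]
ft_force: [0.2, -7.5, 4.3]
gripper_width: 0.998
grasp_force: 3.8
```

>>> step_arm(gripper=[0,0,0,0,0], linear=[[0.011,-0.001,0],[0.011,-0.001,0],[0.011,-0.001,0],[0.011,-0.001,0],[0.011,-0.001,0]], twist=[0.01,0.01,0.01,0.007,0])

```text
time: 14.35
tcp_pos: [519.1, -140.7, 84.2]
tool_rot: [[0.036, 0.999, 0.004], [0.999, -0.036, -0.002], [-0.002, 0.004, -1.0]]
ft_force: [-0.2, -7.8, 5.2]
gripper_width: 0.997
grasp_force: 3.9
```

```bash
cat > x.py <<'E'
from h import *
import sys
a=np.deg2rad(-1.92);R=np.array([[np.cos(a),-np.sin(a)],[np.sin(a),np.cos(a)]])
s=observe();print('tool former',np.round((s['tcp_pos'][:2]-[531.3,218.5])@R,1),s['time'])
for n in ('scene','top'):
    p,d=imaging.capture(n);z=cloud(n,d)[...,2]
    hsv=cv2.cvtColor(p,cv2.COLOR_RGB2HSV)
    m=(hsv[...,0]>100)&(hsv[...,0]<130)&(hsv[...,1]>120)&(abs(z-40)<5)
    c=cv2.findContours(m.astype(np.uint8),0,1)[0]
    if not c: continue
    pts=np.vstack([k[:,0] for k in c if cv2.contourArea(k)>15])
    o=[530.35,218.3] if n=='top' else [535.0,219.8]
    q=(ray(n,pts,40)-o)@R;print(n,rect(q))
    cv2.imwrite(f'pics/{n}_{s["time"]:.1f}.png',p[:,:,::-1])
E
python3 x.py
```

```text
tool former [-2.000e-01 -3.594e+02] 14.35
scene ([[-68.30000305175781, -347.0], [107.0, -351.3999938964844], [110.0999984741211, -224.39999389648438], [-65.19999694824219, -220.0]], array([127. , 175.4]), 88.57054138183594)
top ([[-78.69999694824219, -239.10000610351562], [83.30000305175781, -357.3999938964844], [133.39999389648438, -288.79998779296875], [-28.600000381469727, -170.5]], array([ 84.9, 200.7]), 53.84825134277344)
```

>>> step_arm(gripper=[0,0,0,0,0], linear=[[0.011,-0.002,0],[0.011,-0.002,0],[0.011,-0.002,0],[0.011,-0.002,0],[0.011,-0.002,0]], twist=[0,0,0,0,0])

```text
time: 14.87
tcp_pos: [510.7, -85.6, 83.6]
tool_rot: [[0.036, 0.999, 0.003], [0.999, -0.036, -0.001], [-0.001, 0.003, -1.0]]
ft_force: [2.2, -6.9, 4.9]
gripper_width: 1.0
grasp_force: 3.6
```

>>> step_arm(gripper=[0,0,0,0,0], linear=[[0.011,-0.002,0],[0.011,-0.002,0],[0.011,-0.002,0],[0.011,-0.002,0],[0.011,-0.001,0]], twist=[0,0,0,0,0])

```text
time: 15.28
tcp_pos: [503.6, -30.4, 83.6]
tool_rot: [[0.036, 0.999, 0.003], [0.999, -0.036, -0.001], [-0.001, 0.003, -1.0]]
ft_force: [0.8, -7.7, 4.9]
gripper_width: 0.998
grasp_force: 4.0
```

```bash
python3 x.py
```

```text
tool former [ -19.4 -249.7] 15.2833
scene ([[-85.0999984741211, -112.69999694824219], [-84.5999984741211, -240.0], [89.5999984741211, -239.3000030517578], [89.0999984741211, -112.0]], array([174.2, 127.3]), 0.2195296734571457)
top ([[-84.9000015258789, -108.80000305175781], [-84.4000015258789, -171.10000610351562], [20.200000762939453, -170.39999389648438], [19.799999237060547, -108.0999984741211]], array([104.7,  62.3]), 0.3872770667076111)
```

Leg spans x −85 to 20 in the former's frame, centred in the lane and parallel to it within 0.4°. Straight in.

>>> step_arm(gripper=[0,0,0,0,0], linear=[[0.011,0,0],[0.011,0,0],[0.011,0,0],[0.011,0,0],[0.011,0,0]], twist=[0,0,0,0,0])

```text
time: 15.8
tcp_pos: [505.0, 24.2, 83.0]
tool_rot: [[0.037, 0.999, 0.001], [0.999, -0.037, -0.001], [-0.001, 0.001, -1.0]]
ft_force: [-0.0, -8.8, 6.2]
gripper_width: 1.001
grasp_force: 4.0
```

>>> step_arm(gripper=[0,0,0,0,0], linear=[[0.01,0,0],[0.01,0,0],[0.01,0,0],[0.01,0,0],[0.01,0,0]], twist=[0,0,0,0,0])

```text
time: 16.22
tcp_pos: [506.8, 73.9, 83.0]
tool_rot: [[0.037, 0.999, 0.001], [0.999, -0.037, -0.001], [-0.001, 0.001, -1.0]]
ft_force: [-0.5, -8.2, 6.9]
gripper_width: 1.0
grasp_force: 4.3
```

```bash
python3 x.py
```

```text
tool former [ -19.6 -145.3] 16.2167
scene ([[-86.5999984741211, -135.8000030517578], [88.5, -136.3000030517578], [88.9000015258789, -8.100000381469727], [-86.19999694824219, -7.5]], array([128.3, 175. ]), 89.81986236572266)
```

>>> step_arm(gripper=[0,0,0,0,0], linear=[[0.01,0,0],[0.01,0,0],[0.01,0,0],[0.01,0,0],[0.01,0,0]], twist=[0,0,0,0,0])

```text
time: 16.73
tcp_pos: [508.3, 124.1, 82.6]
tool_rot: [[0.037, 0.999, 0.0], [0.999, -0.037, -0.001], [-0.001, 0.0, -1.0]]
ft_force: [-0.3, -8.4, 4.4]
gripper_width: 0.998
grasp_force: 3.8
```

>>> step_arm(gripper=[0,0,0,0,0], linear=[[0.005,0,0],[0.005,0,0],[0.004,0,0],[0.003,0,0],[0.003,0,0]], twist=[0,0,0,0,0])

```text
time: 17.15
tcp_pos: [509.0, 143.7, 82.6]
tool_rot: [[0.037, 0.999, -0.0], [0.999, -0.037, -0.001], [-0.001, -0.0, -1.0]]
ft_force: [-0.2, -7.9, 5.2]
gripper_width: 1.001
grasp_force: 3.9
```

```bash
python3 x.py
```

```text
tool former [-19.8 -75.5] 17.15
scene ([[-84.0, 61.900001525878906], [-82.5, -68.5], [79.0, -66.5999984741211], [77.5, 63.79999923706055]], array([161.6, 130.4]), 0.6628466248512268)
```

>>> step_arm(gripper=[0,0,0,0,0], linear=[[0.001,0,0],[0.001,0,0],[0.001,0,0],[0,0,0],[0,0,0]], twist=[0,0,0,0,0])

```text
time: 17.67
tcp_pos: [509.1, 146.8, 82.6]
tool_rot: [[0.036, 0.999, -0.0], [0.999, -0.036, -0.001], [-0.001, -0.0, -1.0]]
ft_force: [0.1, -6.9, 4.2]
gripper_width: 1.0
grasp_force: 3.3
```

>>> step_arm(gripper=[0,0,0,0], linear=[[0.001,0,0],[0.001,0,0],[0,0,0],[0,0,0]], twist=[0,0,0,0])

```text
time: 18.0
tcp_pos: [509.1, 148.8, 82.6]
tool_rot: [[0.037, 0.999, -0.0], [0.999, -0.037, -0.001], [-0.001, -0.0, -1.0]]
ft_force: [0.3, -6.0, 4.7]
gripper_width: 0.996
grasp_force: 3.3
```

>>> step_arm(gripper=[0,0,0,0], linear=[[0.001,0,0],[0.001,0,0],[0,0,0],[0,0,0]], twist=[0,0,0,0])

```text
time: 18.33
tcp_pos: [509.1, 149.1, 82.5]
tool_rot: [[0.037, 0.999, -0.0], [0.999, -0.037, -0.003], [-0.003, -0.0, -1.0]]
ft_force: [-0.5, -11.1, 6.8]
gripper_width: 1.0
grasp_force: 6.2
```

The arm moved only 0.3 mm for 2 mm commanded and the force rose, so the crossover is against the stop. Backing off, rising and moving clear.

>>> step_arm(gripper=[0,0,0,0,0], linear=[[-0.02,0,0],[-0.03,0,0],[0,0,-0.035],[0,0,-0.035],[0,0,-0.035]], twist=[0,0,0,0,0])

```text
time: 18.75
tcp_pos: [506.6, 101.2, 188.1]
tool_rot: [[0.038, 0.999, -0.002], [0.999, -0.038, 0.0], [0.0, -0.002, -1.0]]
ft_force: [0.8, 1.6, 0.1]
gripper_width: 1.002
grasp_force: 0.0
```

>>> step_arm(gripper=[0,0,0,0,0], linear=[[-0.04,0,0],[-0.04,0,0],[-0.04,0,0],[-0.04,0,0],[-0.04,0,0]], twist=[0,0,0,0,0])

```text
time: 19.17
tcp_pos: [499.7, -98.3, 187.3]
tool_rot: [[0.034, 0.999, -0.0], [0.999, -0.034, 0.002], [0.002, -0.0, -1.0]]
ft_force: [0.9, 0.5, -0.1]
gripper_width: 1.0
grasp_force: 0.0
```

```bash
python3 x.py; python3 -c "
import cv2,glob
p=cv2.imread(sorted(glob.glob('pics/top_1[89]*.png'))[-1]);cv2.imwrite('pics/fin.png',cv2.resize(p[150:300,110:310],None,fx=4,fy=4))"
```

```text
tool former [ -20.9 -317.7] 19.1667
scene ([[-86.5999984741211, -59.599998474121094], [78.5999984741211, -61.599998474121094], [80.19999694824219, 65.9000015258789], [-85.0, 67.9000015258789]], array([127.5, 165.2]), 89.29878234863281)
top ([[-83.9000015258789, 68.4000015258789], [-83.19999694824219, -60.29999923706055], [86.80000305175781, -59.400001525878906], [86.0999984741211, 69.30000305175781]], array([170. , 128.7]), 0.30335578322410583)
```

View pics/fin.png

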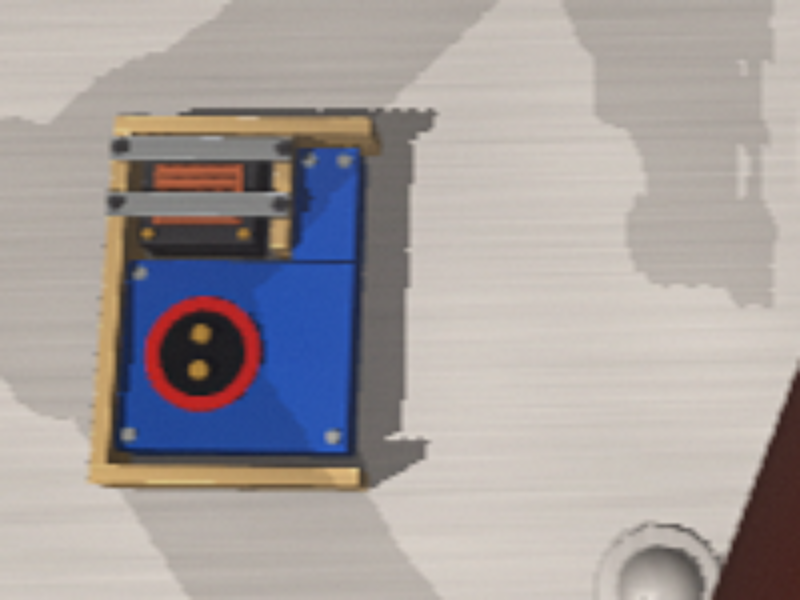

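The picture shows the crossover home at crop (115–365, 145–455), origin about (1, 4) in the former's frame and parallel. The choke is in the pocket at (135–268, 160–255), and nothing sticks out of the open side.

```bash
python3 -c "
from workcell import workorder
print(workorder.job_done())"
```

```text
the job is handed in; nothing more can be done
None
```

I packed the choke in the strapped pocket, pushed the crossover fully home, and handed the job in at about 19 s; the system didn't report a verdict.

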